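# Wedge a gel tray tight in its casting base and hold it sealed

### The arm

A 7-joint arm with a two-finger parallel gripper is mounted at the origin on the work surface. World frame = base frame: x ahead of the robot, y to its left, z up, the work surface at z = 0. Lengths are in m, angles in rad, forces in N, time in s.
With the tool pointing down it reaches from about 0.4 to 0.875 m from the base axis. Payload 19.3 kg.
Tool frame: the origin (TCP) lies at the centre of the arm's flange, where the gripper is bolted on; the fingertips stand 173 mm ahead of it and the grasp point (between the pads) lies 155 mm ahead of it; z points along the fingers, y is the direction in which the jaws open and shut (so a half turn about z gives the same grasp; the last joint's range is limited). The gripper opens to 85 mm and grips with 20 to 120 N. Pads are 22 mm wide; open, the fingers measure 114 mm over their backs; the gripper's body (76 mm by 85 mm) begins 54 mm behind the grasp point. The pads swing forward as they close: fully open they stand 13 mm farther back than shut.
Start: joints at [-1.237, 0.521, -0.036, 1.599, 0.021, 1.021, -0.113], TCP at [0.246, 0.575, 0.405] pointing down, gripper open.
Joint ranges: [-2.91, 2.91], [-0.3, 2.13], [-1.5, 1.42], [0.17, 2.43], [-1.26, 4.41], [0.16, 1.93], [-2.52, 2.52]. Speed limits (rad/s): [1.89, 1.89, 2.39, 2.39, 3.01, 3.01, 3.01].

### API

Orientations are given as [roll, pitch, yaw] about the fixed x, y, z axes, in that order (R = Rz(yaw) Ry(pitch) Rx(roll)).
In Python, from cell import arm, capture, workorder gives the robot as it stands.
- The arm moves only by the tool drive_tool, never from a script. Its argument "steps" is a list of rows, each a list of 6 numbers: the shift along the tool's x, y, z in mm, then the turn, a rotation vector about the tool's x, y, z in degrees. In form: [[tx, ty, tz, ax, ay, az], ...]. A call has exactly 10 rows; each row is the pose to reach, as a shift and turn from the pose commanded when the call began, along the tool's axes at that moment; what a row does not reach only later rows make up. A row lasts 1/8 s, in which the tool goes at most 62.5 mm and 10.7 degrees, less where a joint would pass 70% of its speed; a pose out of reach is approached as far as the arm can. A call with a gripper value outside its range is refused whole. "fingers" is the closure, from 0 (fully open) to 1 (shut), set as the call begins (left out, the last holds). The fingers move at their own pace and stop on an object; the grip force is fixed at half the most. Time passes only in rows, so rows that repeat a pose let the fingers close, or fill a call up. It gives the time, the measured TCP pose, the force and the opening at its end, in the units of the state.
- arm.read_state(): the state, without advancing time (a new reading comes with each control period).
- capture(name): name is "side" or "top" or "wrist"; returns a dict with "pixels" (420x560x3 uint8, red, green, blue), "vfov" (degrees; the focal length in pixels is half the picture's height over the tangent of half this angle, whatever the lens; pixels are square), "cx", "cy" (the principal point, pixels), "xyz" and "orientation" of the camera in the world. Camera axes: x right, y down, z forward; pixel columns grow to the right and rows downward; lengths in m; the calibration is good to about 2 mm. A picture is of the moment at which its call begins. There is no depth.
- workorder.close_job(): hands the job in, once; it reports no verdict.
The state is a dict: "time_s": time; "joints": joint angles; "joint_vel": joint speeds; "joint_efforts": joint torques, N m; "eef_pos": TCP position; "tool_rot": TCP orientation; "force": force on the tool from outside, world axes, zero at the start; "moment": the same for the moment, N m; "opening": finger opening in m.
Only numpy, scipy, OpenCV 4.12 (cv2) and the standard library are available. Lean on these libraries where they do the work, as an engineer would, in place of code of your own. Each camera call takes 0.05 s, during which the arm holds its last target.

### The job

Get the small gel tray ready for pouring: lay it upright in the white casting base between the guide lugs, up against the rubber-faced end wall, then slide the wedge, tab up and flat face to the tray, into the gap this leaves at the sloping end wall, the only one wide enough for it (never force it in at the rubber end). Press the wedge down firmly so that the tray is squeezed flush against the rubber, and finish with your hand still on the wedge, keeping it firmly pressed down, because the gel is about to be poured. Leave the large tray, the comb, the bottle and the tube rack where they are.

Things in the scene. Friction and masses are not known exactly. Their poses are not given: they have to be found in the camera images.
- caster: White casting base fixed to the bench, plate 160 x 94 x 8 mm. Origin: on the bench under the middle of the bay; x along the bay towards the rubber-faced end wall, y across, z up. Bay floor at z = 8 mm. End walls 84 mm wide, 32 mm above the floor. Four guide lugs 6 mm wide and high, inner sides at y = +-32 mm, at x = -34 to -20 and +32 to +52 mm; fingers fit between. Tray flush at the rubber: its centre at x = +6 mm.
- slope_edge (a point): Middle of the line where the other, sloping end wall's inner face meets the bay floor (caster x = -60 mm; axes as the caster's). The face leans outwards 1 mm per 4 mm of height; top 32 mm above the floor. With the tray flush at the rubber the gap here is 16 mm at the floor, 22.5 at the tray's top; else no gap takes the wedge. With the wedge pressed home its tab centre is at caster x -52, z 74 mm.
- gasket: Black rubber facing of the upright end wall, 72 mm wide, 28 mm high, 3 mm thick, fixed to the casting base. Origin: middle of its face at the bay floor (caster x = +56 mm, 8 mm above the bench); x points away from the bay into the wall, z up.
- tray_mid (a point): Centre of the small gel tray (loose, clear plastic, 70 to 120 g), half-way up, 13 mm above its underside: 100 mm long (its x), 60 mm wide over its side walls (its y), 26 mm high. Floor 5 mm, side walls 4 mm thick along the long sides, ends open, both alike; narrow comb slots near the ends. Starts upright on the bench; grip it across its 60 mm width.
- wedge_tab (a point): Centre of the tab on the wedge (loose, grey, 70 to 120 g, standing), 58 mm above its foot. Tab 12 mm thick (x), 34 wide (y), from 38 to 78 mm height. Below: 60 mm long (y), foot 18 mm thick, +1 mm per 4 mm of height on the sloping side (-x), cap 28 mm thick at 34 to 38 mm. Flat rubber side: +x, 8 mm from this point; it goes to the tray. Wedged tight, its foot is 8 mm above the bay floor.
- large_tray: Bystander: large clear gel tray, 100 x 120 mm, 26 mm high, too wide for the bay, loose. Origin: middle of its underside.
- comb: Bystander: white gel comb lying flat, 84 mm long, 8 mm high, loose. Origin: middle of the underside of its back bar; teeth to its +y.
- bottle: Bystander: plastic bottle with a red cap, 68 mm across, about 150 mm high, loose. Origin: middle of its underside.
- tube_rack: Bystander: green rack 86 x 200 mm with capped tubes, 120 mm high, loose. Origin: middle of its underside.
Not all that is in view belongs to the job. What is shaped like the part that bears wedge_tab but green is not meant. Leave any orange look-alike of the part that bears tray_mid alone.

How it is judged:
By the outcome, as a careful person would: the job done as asked, in the order asked, and still so for the second after the job is handed in, while the arm keeps its last pose, push and grip.
It also fails if it takes over 54 s, if anything falls off the work surface, if the arm or the gripper's body presses on something with over 40 N, if the wrist force passes 120 N, or if a joint passes its speed limit or range.

## Working session

There is one attempt and no reset: what is moved stays moved. The work goes in short steps, Python scripts to look and compute and a tool call to move; the robot and the scene stay as the last step left them, time stands still between calls to the robot, and variables do not carry over. Pictures are saved under pics/ and viewed, and the job is handed in when it is done.

Besides the shell and the picture viewer there is one more tool, called after ">>>" as name(argument=value, ...) on one line, values as JSON. drive_tool: Moves the arm, as the interface text tells. Its arguments: {"type":"object","properties":{"steps":{"type":"array","items":{"type":"array","items":{"type":"number"}}},"fingers":{"type":"number"}},"required":["steps"]}

```bash
ls; mkdir -p pics; cat > h.py <<'E'
import numpy as np,cv2
from cell import arm,capture,workorder
from scipy.spatial.transform import Rotation as R
def snap(n,f):
    c=capture(n); cv2.imwrite(f'pics/{f}.png',c['pixels'][:,:,::-1]); 
    np.save(f'pics/{f}.npy',c,allow_pickle=True); return c
def load(f): return np.load(f'pics/{f}.npy',allow_pickle=True).item()
def rot(c):
    o=np.array(c['orientation'],float)
    if o.shape==(3,3): return o
    return R.from_euler('xyz',o).as_matrix()
def foc(c): return c['pixels'].shape[0]/2/np.tan(np.radians(c['vfov'])/2)
def onz(c,u,v,z):
    f=foc(c); d=rot(c)@np.array([(u-c['cx'])/f,(v-c['cy'])/f,1]); p=np.array(c['xyz']); return p+d*(z-p[2])/d[2]
def proj(c,P):
    f=foc(c); q=(np.atleast_2d(P)-np.array(c['xyz']))@rot(c); return np.c_[c['cx']+f*q[:,0]/q[:,2],c['cy']+f*q[:,1]/q[:,2]]
E
python3 - <<'E'
from h import *
for n in ['side','top','wrist']:
    c=snap(n,n+'0'); print(n,{k:v for k,v in c.items() if k!='pixels'})
print(arm.read_state())
E
```

```text
pics
side {'vfov': 48.8930103523294, 'cx': 286.3644617260212, 'cy': 215.99700741619674, 'xyz': array([ 0.04662892, -0.98143981,  0.70100128]), 'orientation': array([-2.09160489, -0.01518133, -0.49226847])}
top {'vfov': 44.70696118132714, 'cx': 282.78530669473804, 'cy': 209.23481494954848, 'xyz': array([ 0.44981963, -0.01336775,  1.33234137]), 'orientation': array([-3.02443392,  0.03290135, -1.59812444])}
wrist {'vfov': 63.377402032876205, 'cx': 285.439773676739, 'cy': 207.6347193159184, 'xyz': array([0.17323842, 0.60571093, 0.37316682]), 'orientation': array([2.83473769e+00, 7.30671372e-04, 1.16826907e+00])}
{'time_s': 0.15, 'joints': array([-1.23720289,  0.52185722, -0.03633039,  1.59986385,  0.02120274,
        1.0210806 , -0.11277842]), 'joint_vel': array([ 0.00103982, -0.00094338,  0.000902  , -0.00122266,  0.00064047,
       -0.00119813, -0.00234928]), 'joint_efforts': array([ 1.00112338e-03, -9.27381778e+01,  1.98016360e+00, -3.70054150e+01,
        1.79343775e-02,  6.38315367e-03, -9.11439611e-05]), 'eef_pos': array([0.24554608, 0.57463741, 0.40427497]), 'tool_rot': array([-3.14077046e+00,  5.50086123e-05,  2.73781227e+00]), 'force': array([-0.51318035,  0.34391147, -0.58984403]), 'moment': array([0.00408817, 0.0040183 , 0.03745766]), 'opening': 0.08552237702091912}
```

View pics/top0.png

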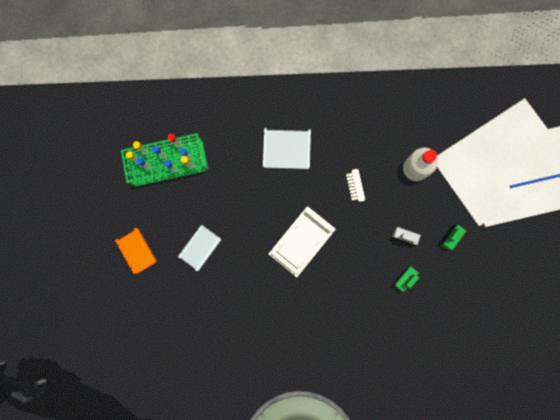

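View pics/side0.png

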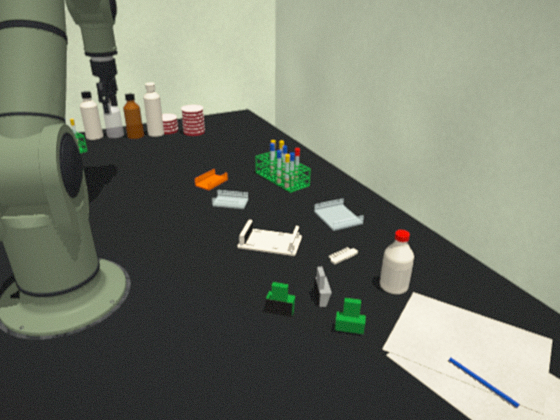

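View pics/wrist0.png

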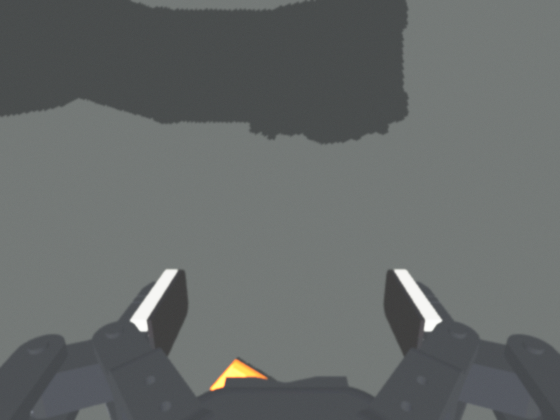

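Top view: there are two candidates for the small tray, the clear one at (200,248) and an orange one at (136,251). The clear one fits, since orange is excluded and the clear tray at (288,149) is the large one. There are three wedge candidates: grey at (406,237) and green at (454,237) and (407,279). Grey fits. I'll enlarge these to confirm.

```bash
python3 - <<'E'
from h import *
c=load('top0')['pixels'][:,:,::-1]
a=c[200:290,150:250]; b=c[200:290,255:355]; d=c[210:300,380:480]
im=np.hstack([cv2.resize(x,None,fx=2.6,fy=2.6*1,interpolation=cv2.INTER_CUBIC) for x in (a,b,d)])
s=load('side0')['pixels'][:,:,::-1]
e=cv2.resize(s[250:340,255:375],None,fx=3.2,fy=3.2,interpolation=cv2.INTER_CUBIC)
g=cv2.resize(s[180:270,195:315],None,fx=3.2,fy=3.2,interpolation=cv2.INTER_CUBIC)
j=np.hstack([e,g]); w=780
j=cv2.resize(j,(w,int(j.shape[0]*w/j.shape[1]))); im=cv2.resize(im,(w,int(im.shape[0]*w/im.shape[1])))
cv2.imwrite('pics/crop1.png',np.vstack([im,j]))
c=load('top0')
print('tray',onz(c,200,248,.013),'wedge',onz(c,406,237,.058),'caster',onz(c,302,242,.02))
E
```

```text
tray [0.5118223  0.24328006 0.013     ] wedge [ 0.52218695 -0.27903208  0.058     ] caster [ 0.51930965 -0.02141503  0.02      ]
```

View pics/crop1.png

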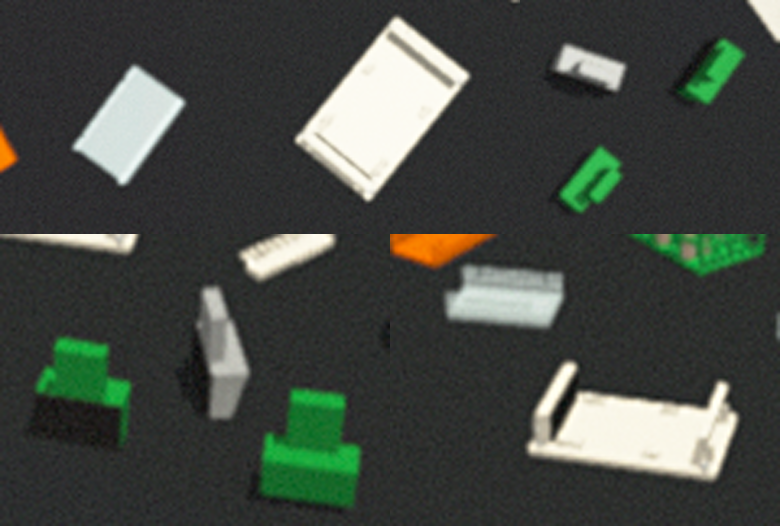

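```bash
cat > fit.py <<'E'
from h import *
from scipy.optimize import minimize
def box(x0,x1,y0,y1,z0,z1): return np.array([[x,y,z] for x in(x0,x1) for y in(y0,y1) for z in(z0,z1)])/1000
caster=[box(-80,80,-47,47,0,8), box(59,69,-42,42,8,40),
  np.array([[x,y,z] for y in(-42,42) for x,z in((-60,8),(-70,8),(-68,40),(-76,40))])/1000]
tray=[box(-50,50,-30,30,0,5),box(-50,50,-30,-26,0,26),box(-50,50,26,30,0,26)]
# wedge origin under tab centre; +x flat at 8
wedge=[np.array([[x,y,z] for y in(-30,30) for x,z in((8,0),(8,38),(-10,0),(-20,38))])/1000, box(-6,6,-17,17,38,78)]
def tf(p,m):
    c,s=np.cos(p[2]),np.sin(p[2]); return m@np.array([[c,s,0],[-s,c,0],[0,0,1]])+np.array([p[0],p[1],0 if len(p)<4 else p[3]])
K=4
def ren(c,p,model):
    h,w=c['pixels'].shape[:2]; im=np.zeros((h*K,w*K),np.uint8)
    for m in model:
        q=proj(c,tf(p,m)); cv2.fillConvexPoly(im,np.round(((cv2.convexHull(q.astype(np.float32)).reshape(-1,2)+.5)*K-.5)*16).astype(np.int32),255,shift=4)
    return cv2.resize(im,(w,h),interpolation=cv2.INTER_AREA)/255.
def comp(mask,seed,r=6):
    n,l=cv2.connectedComponents(mask.astype(np.uint8)); u,v=map(int,seed)
    w=l[v-r:v+r+1,u-r:u+r+1]; w=w[w>0]; k=np.bincount(w).argmax(); return (l==k).astype(float)
def fit(cs,masks,model,p0,off=None,wts=None):
    def cost(p): 
        return sum(np.abs(ren(c,p,model)-m).sum()/m.sum() for c,m in zip(cs,masks))
    best=None
    for st in (1,.3):
        s=np.array([p0]+[np.array(p0)+d for d in np.diag([.008*st,.008*st,.15*st])])
        r=minimize(cost,p0,method='Nelder-Mead',options=dict(initial_simplex=s,xatol=1e-5,fatol=1e-5,maxiter=200)); p0=r.x
    return r.x,r.fun
E
python3 - <<'E'
from fit import *
t,s=load('top0'),load('side0')
def m(c,seed,f):
    x=c['pixels'].astype(int); return comp(f(x),seed)
br=lambda th:(lambda x:x.min(2)>th)
gt=lambda x:(x.min(2)>60)&(x.max(2)-x.min(2)<60)
for nm,mod,us,ss,f,p0 in [('caster',caster,(302,242),(270,242),gt,(.519,-.021)),('tray',tray,(200,248),(232,203),gt,(.512,.243)),('wedge',wedge,(406,237),(322,290),gt,(.525,-.285))]:
    mt,ms=m(t,us,f),m(s,ss,f)
    ms=cv2.morphologyEx(ms,cv2.MORPH_CLOSE,np.ones((3,3))) 
    print(nm,mt.sum(),ms.sum())
    for y0 in np.arange(-180,180,30):
        out=[]
        for cs,ks in (((t,),(mt,)),((t,s),(mt,ms))):
            pp=np.array([*p0,np.radians(y0)])
            if cs==(t,) : 
                from numpy import abs as a
            out.append(fit(cs,ks,mod,pp))
        print(y0,[ (np.round(o[0][:2],4),round(np.degrees(o[0][2]),1),round(o[1],3)) for o in out])
E
```

```text
caster 2490.0 1483.0
-180 [(array([ 0.5222, -0.0204]), np.float64(-220.7), np.float64(0.086)), (array([ 0.5211, -0.0193]), np.float64(-221.2), np.float64(0.251))]
-150 [(array([ 0.5216, -0.0217]), np.float64(-220.6), np.float64(0.086)), (array([ 0.5216, -0.0186]), np.float64(-220.2), np.float64(0.25))]
-120 [(array([ 0.5214, -0.0219]), np.float64(-40.5), np.float64(0.086)), (array([ 0.523 , -0.0201]), np.float64(-41.2), np.float64(0.207))]
-90 [(array([ 0.5236, -0.0211]), np.float64(-41.0), np.float64(0.086)), (array([ 0.522 , -0.0199]), np.float64(-42.2), np.float64(0.208))]
-60 [(array([ 0.5229, -0.021 ]), np.float64(-40.7), np.float64(0.086)), (array([ 0.5227, -0.0202]), np.float64(-42.0), np.float64(0.208))]
-30 [(array([ 0.5229, -0.0205]), np.float64(-41.1), np.float64(0.086)), (array([ 0.523 , -0.0202]), np.float64(-41.2), np.float64(0.207))]
0 [(array([ 0.5222, -0.0204]), np.float64(-40.7), np.float64(0.086)), (array([ 0.5231, -0.0195]), np.float64(-40.8), np.float64(0.208))]
30 [(array([ 0.5216, -0.0217]), np.float64(-40.6), np.float64(0.086)), (array([ 0.5228, -0.0199]), np.
[... 3217 characters left out ...]
0.585))]
30 [(array([ 0.5316, -0.2891]), np.float64(-20.9), np.float64(0.124)), (array([ 0.531 , -0.2874]), np.float64(-23.3), np.float64(0.584))]
60 [(array([ 0.5311, -0.2894]), np.float64(-22.1), np.float64(0.122)), (array([ 0.5307, -0.2882]), np.float64(-23.8), np.float64(0.584))]
90 [(array([ 0.5238, -0.2854]), np.float64(157.4), np.float64(0.122)), (array([ 0.5231, -0.2841]), np.float64(156.6), np.float64(0.394))]
120 [(array([ 0.5239, -0.2853]), np.float64(157.3), np.float64(0.121)), (array([ 0.5231, -0.284 ]), np.float64(155.9), np.float64(0.393))]
150 [(array([ 0.5236, -0.2854]), np.float64(158.2), np.float64(0.123)), (array([ 0.5231, -0.2839]), np.float64(156.9), np.float64(0.392))]
```

```bash
cat >> fit.py <<'E'
def tcpR(yaw): return R.from_euler('xyz',[np.pi,0,yaw])
_w=load('wrist0'); _p=np.array([0.24554608,0.57463741,0.40427497]); _r=R.from_euler('xyz',[-3.14077046,5.5e-5,2.73781227])
CT=_r.inv().apply(np.array(_w['xyz'])-_p); CR=_r.inv()*R.from_matrix(rot(_w))
def shift(st,target,yaw_deg):
    r=R.from_euler('xyz',st['tool_rot']); t=r.inv().apply(np.array(target)-st['eef_pos'])*1000
    rv=(r.inv()*tcpR(np.radians(yaw_deg))).as_rotvec(degrees=True); return np.round(t,1),np.round(rv,2)
def fakecam(tcp,yawdeg):
    c=dict(_w); r=tcpR(np.radians(yawdeg)); c['xyz']=np.array(tcp)+r.apply(CT); c['M']=(r*CR); c['orientation']=c['M'].as_matrix(); return c
E
python3 - <<'E'
from fit import *
print(CT,CR.as_matrix().round(3))
s=load('side0'); print('gasket for yaw -41 in side', proj(s,tf((.5228,-.02,np.radians(-41.3)),np.array([[.056,0,.02],[-.06,0,.02]]))))
st=arm.read_state()
for z in (.3,.33,.36):
  for off in (0,.03,.06):
    y=143; tx=np.array([.513,.2455,z])-off*np.array([np.cos(np.radians(y)),np.sin(np.radians(y)),0])
    print(z,off,proj(fakecam(tx,y),tf((.513,.2455,np.radians(-37)),np.array([[-50,-30,0],[50,-30,0],[50,30,26],[-50,30,26],[0,0,0]])/1000)).round().tolist())
print(shift(st,[.513,.2455,.33],143))
E
```

```text
[0.07870326 0.00019073 0.03110367] [[ 0.001 -0.953 -0.302]
 [ 1.     0.001  0.   ]
 [-0.    -0.302  0.953]]
gasket for yaw -41 in side [[289.82822511 239.3656018 ]
 [249.00036094 233.70876278]]
0.3 0 [[247.0, 138.0], [250.0, 255.0], [323.0, 270.0], [328.0, 143.0], [285.0, 200.0]]
0.3 0.03 [[245.0, 98.0], [249.0, 223.0], [324.0, 235.0], [329.0, 98.0], [285.0, 164.0]]
0.3 0.06 [[244.0, 55.0], [248.0, 188.0], [325.0, 197.0], [331.0, 50.0], [285.0, 125.0]]
0.33 0 [[250.0, 135.0], [254.0, 242.0], [319.0, 253.0], [323.0, 138.0], [285.0, 191.0]]
0.33 0.03 [[249.0, 98.0], [253.0, 212.0], [320.0, 221.0], [324.0, 98.0], [285.0, 158.0]]
0.33 0.06 [[248.0, 59.0], [252.0, 180.0], [321.0, 187.0], [326.0, 55.0], [285.0, 123.0]]
0.36 0 [[253.0, 132.0], [256.0, 230.0], [316.0, 240.0], [319.0, 134.0], [285.0, 183.0]]
0.36 0.03 [[253.0, 98.0], [255.0, 202.0], [317.0, 210.0], [321.0, 98.0], [285.0, 153.0]]
0.36 0.06 [[252.0, 63.0], [255.0, 173.0], [318.0, 179.0], [322.0, 60.0], [285.0, 121.0]]
(array([-375.3, -197.5,   74.5]), array([-5.000e-02,  1.000e-02,  1.387e+01]))
```

```bash
python3 - <<'E'
from fit import *
st=arm.read_state()
print(shift(st,[.513,.2455,.36],140))
print(shift(st,[.56,-.01,.40],140))
E
```

```text
(array([-375.3, -197.6,   44.5]), array([-5.000e-02,  1.000e-02,  1.687e+01]))
(array([-518.9, -414.1,    4.6]), array([-5.000e-02,  1.000e-02,  1.687e+01]))
```

>>> drive_tool(steps=[[-37,-20,4,0,0,2],[-79,-41,9,0,0,4],[-121,-63,14,0,0,6],[-163,-85,19,0,0,8],[-205,-107,24,0,0,10],[-247,-129,29,0,0,12],[-289,-151,34,0,0,14],[-331,-173,39,0,0,16],[-375,-197,44,0,0,17],[-375,-197,44,0,0,17]], fingers=0)

```text
time_s: 1.4
eef_pos: [0.5149, 0.2427, 0.3602]
tool_rot: [-3.14, 0.001, 2.435]
force: [-0.9, -0.1, 0.2]
opening: 0.0852
```

```bash
python3 - <<'E'
from fit import *
c=snap('wrist','wtray'); st=arm.read_state(); print(st['eef_pos'],np.degrees(st['tool_rot']))
print(shift(st,[.56,-.01,.38],140))
E
```

```text
[0.51366265 0.24484813 0.36034511] [-1.79952820e+02  5.85476248e-03  1.39700005e+02]
(array([-200.2, -164.4,  -19.5]), array([-0.05,  0.01, -0.3 ]))
```

View pics/wtray.png

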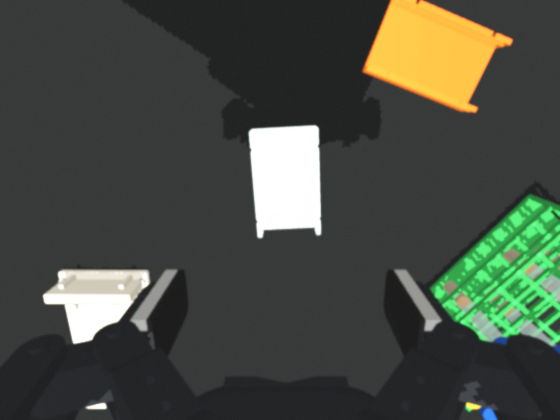

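Wrist view: the clear tray spans (249,127) to (322,236), the orange one is at upper right, and the caster's near end is at left (100,290). Next, a look at the caster.

>>> drive_tool(steps=[[-20,-16,-2,0,0,0],[-45,-37,-4,0,0,0],[-70,-58,-7,0,0,0],[-95,-78,-10,0,0,0],[-120,-98,-12,0,0,0],[-145,-119,-14,0,0,0],[-170,-140,-17,0,0,0],[-190,-156,-19,0,0,0],[-200,-164,-20,0,0,0],[-200,-164,-20,0,0,0]])

```text
time_s: 2.7
eef_pos: [0.5602, -0.0077, 0.3807]
tool_rot: [3.141, -0.0, 2.441]
force: [-0.0, 0.4, -0.7]
opening: 0.0855
```

```bash
python3 - <<'E'
from fit import *
c=snap('wrist','wcast'); st=arm.read_state(); print(st['eef_pos'],np.degrees(st['tool_rot']))
E
```

```text
[ 0.56012076 -0.00698181  0.38060845] [ 1.79984626e+02 -2.62639745e-02  1.39917663e+02]
```

View pics/wcast.png

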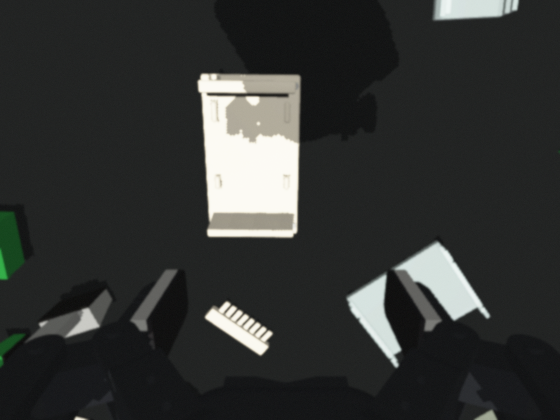

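Wrist view: the black rubber strip is at rows 93–97 (far end, tool +x) with the long lugs near it at (214,110) and (288,110). The sloping wall is at rows 213–235. So the caster's x axis points along the tool's +x, yaw about 139°. I'll zoom in to refine that.

```bash
python3 - <<'E'
from fit import *
c=load('wcast')
im=c['pixels'][60:250,185:315,::-1]
im=np.clip(255*(im/255.)**.8,0,255).astype(np.uint8)
a=cv2.resize(im[:95],None,fx=6,fy=6,interpolation=cv2.INTER_CUBIC);cv2.imwrite('pics/ca.png',a)
a=cv2.resize(im[95:],None,fx=6,fy=6,interpolation=cv2.INTER_CUBIC);cv2.imwrite('pics/cb.png',a)
E
```

```text
(no output)
```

View pics/ca.png

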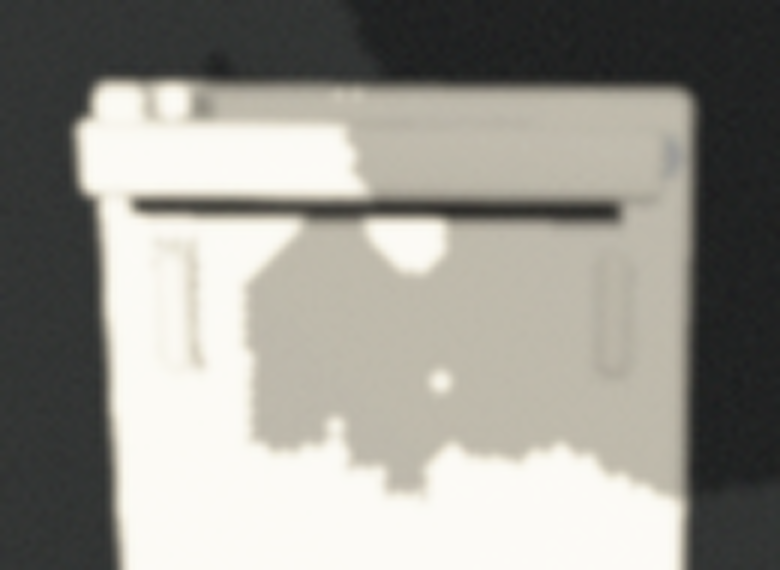

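View pics/cb.png

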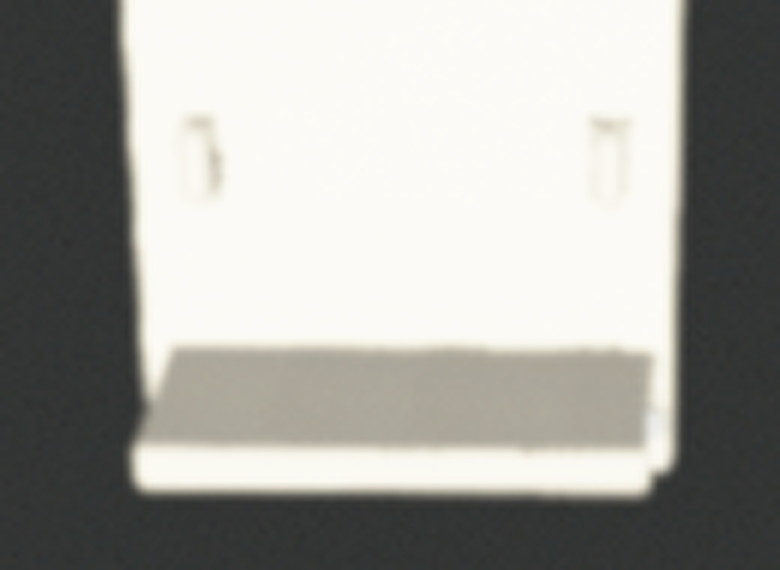

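```bash
cat > castfit.py <<'E'
from fit import *
from scipy.optimize import least_squares
c=load('wcast')
A=lambda x,y:(185+(x+.5)/6-.5,60+(y+.5)/6-.5); B=lambda x,y:(185+(x+.5)/6-.5,155+(y+.5)/6-.5)
F=[((-60,42,8),B(172,348)),((-60,-42,8),B(652,352)),((-68,42,40),B(135,445)),((-68,-42,40),B(645,449)),((56,36,36),A(133,212)),((56,-36,36),A(620,220)),((-20,-32,14),B(590,120)),((32,-32,14),A(597,375))]
X=np.array([f[0] for f in F])/1000; U=np.array([f[1] for f in F])
def res(p): return (proj(c,tf(p,X))-U).ravel()
r=least_squares(res,[.522,-.02,np.radians(139)],loss='soft_l1'); print(r.x[:2],np.degrees(r.x[2])); print(r.fun.reshape(-1,2).round(2))
P=r.x
# edges of plate: y on left/right at z=8
for (u,v) in (A(110,300),A(690,300),B(125,100),B(683,100)):
    w=onz(c,u,v,.008)[:2]-P[:2]; print((R.from_euler('z',-P[2]).apply([*w,0])*1000).round(1))
E
python3 castfit.py
python3 - <<'E'
from fit import *
c=load('wtray')
a=cv2.resize(c['pixels'][115:245,225:345,::-1],None,fx=4.5,fy=4.5,interpolation=cv2.INTER_CUBIC);a=np.clip(a.astype(float)*.9,0,255).astype(np.uint8);cv2.imwrite('pics/ct.png',a)
E
```

```text
[ 0.51812843 -0.01659839] 139.41080622423428
[[-0.14 -1.56]
 [-0.66 -1.54]
 [-0.18  0.3 ]
 [ 1.04  0.37]
 [-0.54  0.2 ]
 [ 0.53 -0.34]
 [ 0.46  1.12]
 [-0.31  0.39]]
[43.  46.2  0. ]
[ 43.9 -47.1   0. ]
[-17.4  47.5   0. ]
[-16.5 -47.3   0. ]
```

View pics/ct.png

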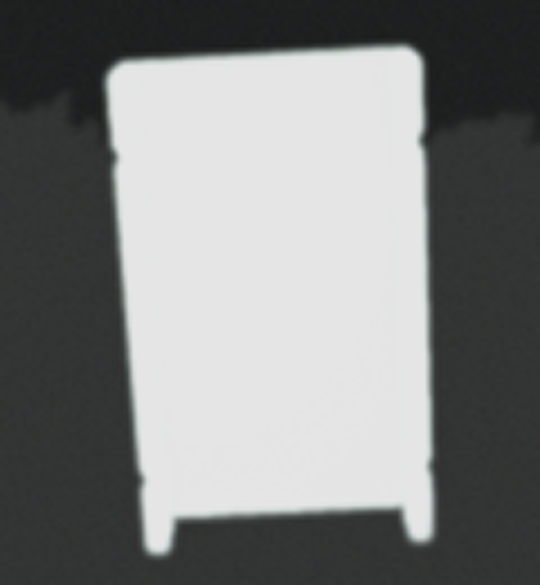

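```bash
python3 - <<'E'
from fit import *
c=load('wtray'); x=c['pixels'].astype(int)
m=comp((x.min(2)>110),(286,180))
print(m.sum())
for y0 in (137,145):
    p,f=fit((c,),(m,),tray,np.array([.513,.2455,np.radians(y0)])); print(p[:2],np.degrees(p[2]),f)
st=arm.read_state(); Y=np.degrees(p[2])
print('hover',shift(st,[p[0],p[1],.25],Y))
# wedge view now for free: not
E
```

```text
7132.0
[0.51165314 0.24572169] 142.7621567072472 0.04833558774042426
[0.51159851 0.2457068 ] 142.55442633832914 0.048183827653327176
hover (array([199.8, 162.1, 130.7]), array([ 0.02, -0.03, -2.64]))
```

>>> drive_tool(steps=[[20,16,5,0,0,-0.3],[45,36,15,0,0,-0.6],[70,57,30,0,0,-1],[95,77,45,0,0,-1.3],[120,97,65,0,0,-1.6],[145,118,85,0,0,-2],[170,138,105,0,0,-2.3],[190,154,120,0,0,-2.6],[200,162,130,0,0,-2.6],[200,162,130,0,0,-2.6]])

```text
time_s: 4.0
eef_pos: [0.5111, 0.2456, 0.2502]
tool_rot: [-3.141, -0.001, 2.488]
force: [-0.1, -0.6, -0.3]
opening: 0.0855
```

>>> drive_tool(steps=[[0,0,12,0,0,0],[0,0,30,0,0,0],[0,0,48,0,0,0],[0,0,64,0,0,0],[0,0,74,0,0,0],[0,0,78,0,0,0],[0,0,78,0,0,0],[0,0,78,0,0,0],[0,0,78,0,0,0],[0,0,78,0,0,0]])

```text
time_s: 5.25
eef_pos: [0.5118, 0.2447, 0.173]
tool_rot: [3.141, 0.0, 2.486]
force: [0.1, -0.9, 0.4]
opening: 0.0851
```

```bash
python3 - <<'E'
from fit import *
c=snap('wrist','wg0'); st=arm.read_state(); print(st['eef_pos'],np.degrees(st['tool_rot']),st['force'])
E
```

```text
[0.51175367 0.24469754 0.17288365] [1.79986463e+02 6.47015046e-03 1.42459898e+02] [ 0.238137   -0.31762503 -0.6988184 ]
```

View pics/wg0.png

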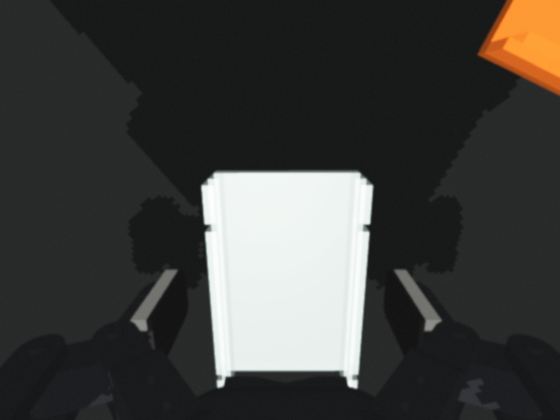

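The tray is centred between the jaws (edges at columns 205 and 370 on row 230, fingers at 178 and 394), so I'm closing.

>>> drive_tool(steps=[[0,0,0,0,0,0],[0,0,0,0,0,0],[0,0,0,0,0,0],[0,0,0,0,0,0],[0,0,0,0,0,0],[0,0,0,0,0,0],[0,0,0,0,0,0],[0,0,0,0,0,0],[0,0,0,0,0,0],[0,0,0,0,0,0]], fingers=1)

```text
time_s: 6.55
eef_pos: [0.5117, 0.2447, 0.173]
tool_rot: [3.141, 0.0, 2.486]
force: [-2.3, -0.5, 7.8]
opening: 0.0588
```

>>> drive_tool(steps=[[0,0,-5,0,0,0],[0,0,-15,0,0,0],[0,0,-30,0,0,0],[0,0,-45,0,0,0],[0,0,-60,0,0,0],[0,0,-75,0,0,0],[0,0,-85,0,0,0],[0,0,-90,0,0,0],[0,0,-90,0,0,0],[0,0,-90,0,0,0]])

```text
time_s: 7.8
eef_pos: [0.5116, 0.2446, 0.2622]
tool_rot: [-3.141, -0.0, 2.486]
force: [0.4, -0.2, -0.8]
opening: 0.0587
```

```bash
python3 - <<'E'
from fit import *
c=snap('wrist','wg1'); st=arm.read_state(); print(st['eef_pos'],np.degrees(st['tool_rot']),st['force'])
u=np.array([np.cos(np.radians(139.3)),np.sin(np.radians(139.3))])
cc=np.array([.5181,-.0166]); t=cc+.002*u
print(shift(st,[*t,.235],139.3))
E
```

```text
[0.51163445 0.24462358 0.26223626] [-1.79960564e+02 -1.39681444e-02  1.42461067e+02] [-0.2585684  -0.32767815 -1.88445501]
(array([-162.3, -203.1,   27.3]), array([-0.04, -0.01,  3.16]))
```

View pics/wg1.png

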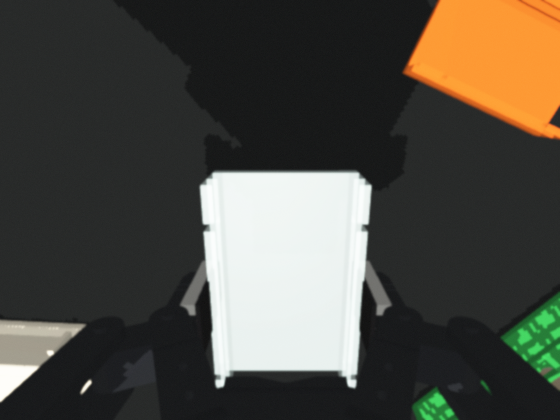

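>>> drive_tool(steps=[[-12,-15,2,0,0,0.3],[-32,-40,5,0,0,0.7],[-52,-65,8,0,0,1],[-72,-90,11,0,0,1.4],[-92,-115,14,0,0,1.8],[-112,-140,17,0,0,2.2],[-132,-165,20,0,0,2.6],[-150,-188,24,0,0,3],[-162,-203,27,0,0,3.2],[-162,-203,27,0,0,3.2]])

```text
time_s: 9.1
eef_pos: [0.5159, -0.0173, 0.2353]
tool_rot: [-3.14, -0.0, 2.427]
force: [-0.3, 0.2, -0.4]
opening: 0.059
```

```bash
python3 - <<'E'
from fit import *
c=snap('wrist','wh'); s=snap('side','sh'); st=arm.read_state(); print(st['eef_pos'],np.degrees(st['tool_rot']),st['force'])
cv2.imwrite('pics/shc.png',cv2.resize(s['pixels'][150:290,180:360,::-1],None,fx=4,fy=4,interpolation=cv2.INTER_CUBIC))
E
```

```text
[ 0.516261   -0.01516063  0.2355774 ] [-1.79990334e+02 -2.00361416e-02  1.39229159e+02] [ 0.26989452 -0.6578609  -0.04006175]
```

View pics/wh.png

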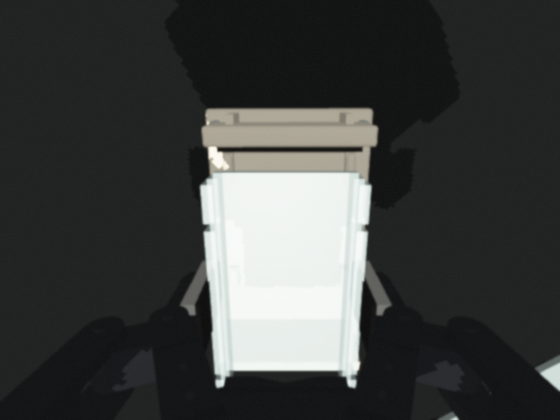

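View pics/shc.png

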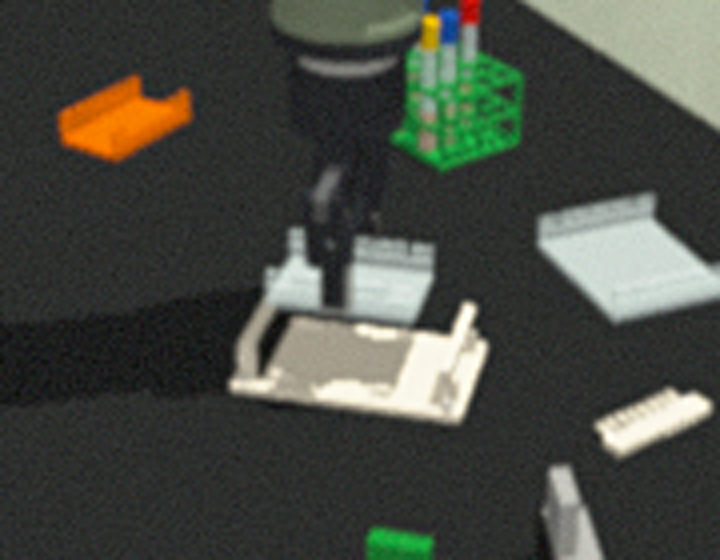

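```bash
python3 - <<'E'
from fit import *
c=load('wh')
im=c['pixels'][100:190,190:390,::-1].astype(float); im=np.clip(im*1.2,0,255).astype(np.uint8)
cv2.imwrite('pics/whc.png',cv2.resize(im,None,fx=4,fy=4,interpolation=cv2.INTER_CUBIC))
P=(.5181,-.0166,np.radians(139.4))
print(proj(c,tf(P,np.array([[56,36,36],[56,-36,36],[59,42,40],[59,-42,40],[52,32,14],[52,-32,14]])/1000)).round(1).tolist())
E
```

```text
[[216.5, 151.1], [362.6, 150.5], [202.0, 146.1], [377.3, 145.3], [231.8, 152.6], [346.4, 152.1]]
```

View pics/whc.png

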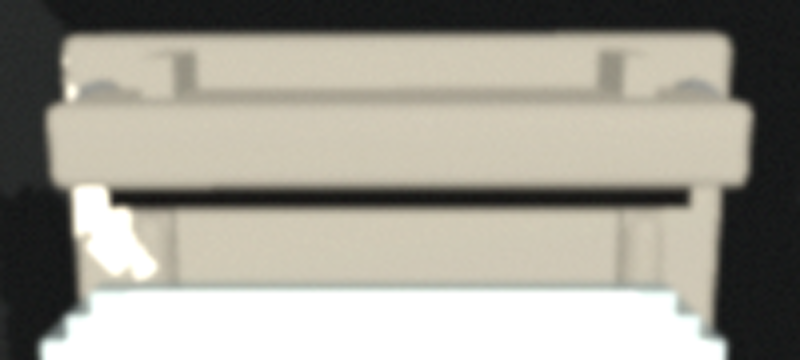

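```bash
python3 - <<'E'
from fit import *
for n,e,rpy in (('wh',[0.516261,-0.01516063,.2355774],[-179.99,-.02,139.229]),('wg1',[0.51163445,.24462358,.26223626],[-179.9606,-.01397,142.461])):
    c=load(n); r=R.from_euler('xyz',rpy,degrees=True)
    print(n,'cam in tool',r.inv().apply(c['xyz']-np.array(e)),(r.inv()*R.from_matrix(rot(c))).as_matrix().round(4).tolist())
    T=np.array([[.05,0,.147],[-.05,0,.147],[.058,0,.2],[.05,0,.222],[.04,0,.222]])
    print(proj(c,r.apply(T)+np.array(e)).round(2).tolist())
E
```

```text
wh cam in tool [ 0.0775486  -0.00182461  0.03127618] [[-0.0015, -0.9533, -0.3021], [1.0, -0.0011, -0.0013], [0.0009, -0.3021, 0.9533]]
[[291.1, 182.67], [290.29, 405.59], [289.54, 141.65], [289.09, 151.52], [289.06, 169.18]]
wg1 cam in tool [ 0.07875486 -0.00014091  0.03100137] [[0.0013, -0.9533, -0.3019], [1.0, 0.0012, 0.0005], [-0.0001, -0.3019, 0.9533]]
[[285.68, 185.93], [285.33, 407.29], [285.62, 144.14], [285.57, 153.68], [285.55, 171.26]]
```

```bash
python3 - <<'E'
from fit import *
st=arm.read_state();c=snap('wrist','wh2'); print(st['eef_pos'],np.degrees(st['tool_rot']),st['force'])
im=c['pixels'][100:190,190:390,::-1].astype(float); im=np.clip(im*1.2,0,255).astype(np.uint8)
cv2.imwrite('pics/whc2.png',cv2.resize(im,None,fx=4,fy=4,interpolation=cv2.INTER_CUBIC))
P=(.5181,-.0166,np.radians(139.3))
print(proj(c,tf(P,np.array([[56,36,36],[56,-36,36],[59,42,40],[59,-42,40],[52,32,14],[52,-32,14]])/1000)).round(1).tolist())
d=R.from_euler('z',-P[2]).apply(st['eef_pos']-np.array([P[0],P[1],0]))*1000; print('tcp in caster',d)
E
```

```text
[ 0.516261   -0.01516063  0.2355774 ] [-1.79990334e+02 -2.00361416e-02  1.39229159e+02] [ 0.26989452 -0.6578609  -0.04006175]
[[213.1, 153.2], [358.6, 153.2], [198.5, 148.1], [373.2, 148.2], [228.7, 154.5], [343.0, 154.5]]
tcp in caster [2.33282127e+00 1.07973766e-01 2.35577401e+02]
```

View pics/whc2.png

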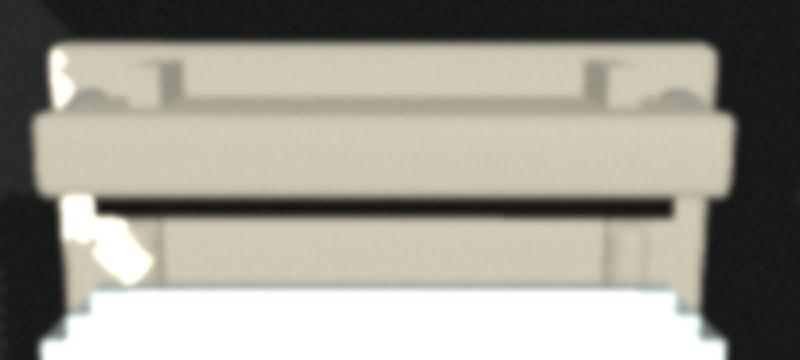

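Gasket centre is at column 286.3, lug centre at 285.6 and tray centre at 285.9, so they are aligned. Lowering.

>>> drive_tool(steps=[[0,0,5,0,0,0],[0,0,14,0,0,0],[0,0,24,0,0,0],[0,0,33,0,0,0],[0,0,40,0,0,0],[0,0,45,0,0,0],[0,0,49,0,0,0],[0,0,52,0,0,0],[0,0,54,0,0,0],[0,0,54,0,0,0]])

```text
time_s: 10.5
eef_pos: [0.5165, -0.015, 0.1817]
tool_rot: [-3.142, -0.0, 2.431]
force: [-0.1, 0.1, -1.6]
opening: 0.0588
```

```bash
python3 - <<'E'
from fit import *
c=snap('wrist','wd');s=snap('side','sd'); st=arm.read_state(); print(st['eef_pos'],np.degrees(st['tool_rot']),st['force'],st['opening'])
cv2.imwrite('pics/sdc.png',cv2.resize(s['pixels'][180:270,200:340,::-1],None,fx=5,fy=5,interpolation=cv2.INTER_CUBIC))
E
```

```text
[ 0.5165295  -0.01499763  0.18182379] [1.79993834e+02 7.11724528e-03 1.39263365e+02] [-0.26551635 -0.23833754 -0.35730235] 0.05877033851410775
```

View pics/wd.png

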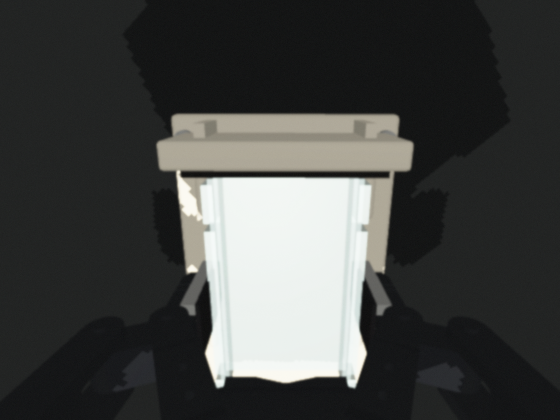

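View pics/sdc.png

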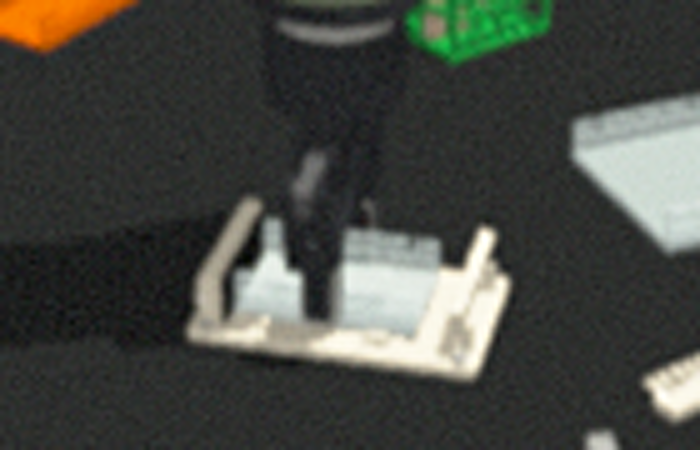

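>>> drive_tool(steps=[[0,0,0.5,0,0,0],[0.5,0,0.5,0,0,0],[1,0,0.5,0,0,0],[1.5,0,0.5,0,0,0],[2,0,0.5,0,0,0],[2.5,0,0.5,0,0,0],[3,0,0.5,0,0,0],[3.5,0,0.5,0,0,0],[4,0,0.5,0,0,0],[4,0,0.5,0,0,0]])

```text
time_s: 11.85
eef_pos: [0.514, -0.013, 0.1814]
tool_rot: [3.141, 0.002, 2.43]
force: [5.5, -6.0, -2.7]
opening: 0.0587
```

>>> drive_tool(steps=[[-0.5,0,0,0,0,0],[-0.5,0,0,0,0,0],[-0.5,0,0,0,0,0],[-0.5,0,0,0,0,0],[-0.5,0,0,0,0,0],[-0.5,0,-4,0,0,0],[-0.5,0,-20,0,0,0],[-0.5,0,-40,0,0,0],[-0.5,0,-60,0,0,0],[-0.5,0,-70,0,0,0]], fingers=0)

```text
time_s: 13.1
eef_pos: [0.5141, -0.0127, 0.253]
tool_rot: [3.14, 0.001, 2.431]
force: [-0.6, 0.5, -0.4]
opening: 0.0852
```

```bash
python3 - <<'E'
from fit import *
c=snap('wrist','we'); st=arm.read_state(); print(st['eef_pos'],np.degrees(st['tool_rot']),st['force'],st['opening'])
y=np.radians(-23)
w=np.array([.5233,-.284]); t=w
print(shift(st,[*t,.38],-23), shift(st,[*t,.38],157))
E
```

```text
[ 0.51422119 -0.01276003  0.25348036] [1.79898621e+02 9.96058588e-02 1.39251405e+02] [ 1.70680327 -0.21446386  1.78040089] 0.08572310213876888
(array([-184.1, -199.3, -126.6]), array([ 1.6000e-01, -1.2000e-01,  1.6225e+02])) (array([-184.1, -199.3, -126.6]), array([  0.09,   0.11, -17.75]))
```

View pics/we.png

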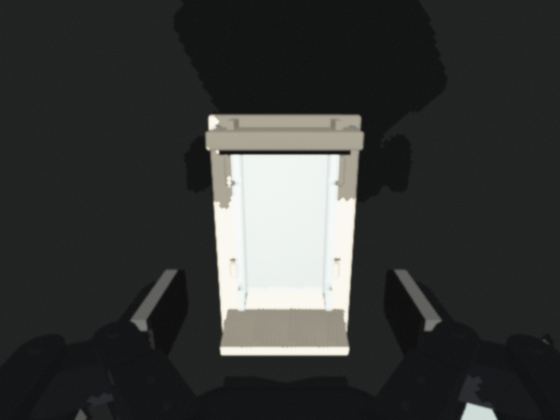

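Tray is seated against the rubber (row 154), parallel, with the lugs either side; gap at the sloping end rows 290–310. Now to the wedge, turning on the way.

>>> drive_tool(steps=[[-5,-5,-12,0,0,8],[-15,-16,-30,0,0,18],[-30,-32,-50,0,0,28],[-45,-48,-70,0,0,38],[-60,-65,-90,0,0,48],[-80,-85,-105,0,0,58],[-100,-108,-115,0,0,68],[-120,-130,-120,0,0,78],[-140,-152,-125,0,0,88],[-155,-168,-127,0,0,98]])

```text
time_s: 14.4
eef_pos: [0.5214, -0.2424, 0.3783]
tool_rot: [3.141, 0.0, 0.714]
force: [-0.4, -0.6, 0.1]
opening: 0.0852
```

```bash
python3 - <<'E'
from fit import *
st=arm.read_state(); print(st['eef_pos'],np.degrees(st['tool_rot']),st['joints'])
print(shift(st,[.5233,-.284,.38],-23))
E
```

```text
[ 0.52142291 -0.24235774  0.37832141] [1.79990022e+02 9.00668262e-03 4.08966207e+01] [-0.08033968  0.54210682  0.59612367  1.78506965 -0.3700328   0.92798016
 -0.18244593]
(array([-25.8,  32.7,  -1.7]), array([1.00e-02, 0.00e+00, 6.39e+01]))
```

>>> drive_tool(steps=[[-4,5,0,0,0,8],[-8,10,0,0,0,18],[-12,16,0,0,0,28],[-18,22,0,0,0,38],[-22,28,0,0,0,48],[-26,33,0,0,0,58],[-26,33,0,0,0,64],[-26,33,0,0,0,64],[-26,33,0,0,0,64],[-26,33,0,0,0,64]])

```text
time_s: 15.65
eef_pos: [0.5238, -0.2831, 0.3782]
tool_rot: [-3.141, -0.0, -0.395]
force: [0.3, 0.6, 0.3]
opening: 0.0855
```

```bash
python3 - <<'E'
from fit import *
c=snap('wrist','ww'); st=arm.read_state(); print(st['eef_pos'],np.degrees(st['tool_rot']),st['joints'])
E
```

```text
[ 0.52381814 -0.28312187  0.378262  ] [-1.79989402e+02 -5.79969312e-03 -2.26764938e+01] [-0.16626999  0.67511109  0.8836692   1.73830693 -0.60197739  1.02273076
 -1.0286223 ]
```

View pics/ww.png

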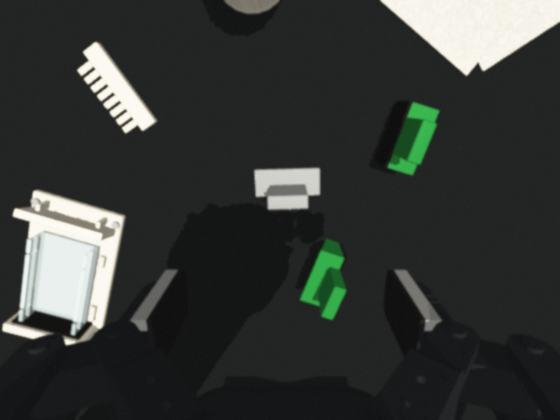

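```bash
python3 - <<'E'
from fit import *
c=load('ww'); x=c['pixels'].astype(int)
cv2.imwrite('pics/wwc.png',cv2.resize(c['pixels'][155:225,240:350,::-1],None,fx=7,fy=7,interpolation=cv2.INTER_CUBIC))
m=comp((x.min(2)>75)&(x.max(2)-x.min(2)<40),(287,185),3); print(m.sum())
for y0 in (150,157,165,-23,-30):
    p,f=fit((c,),(m,),wedge,np.array([.5233,-.284,np.radians(y0)])); print(p[:2],np.degrees(p[2]),round(f,3))
for u,v,z in ((332,255,.038),(337,290,.078)):
    g=onz(c,u,v,z); print('green',g)
E
```

```text
2447.0
[ 0.51977878 -0.28290679] 159.14804810231865 0.059
[ 0.51986386 -0.28281462] 159.51950601300078 0.06
[ 0.51977107 -0.28292665] 159.20376518428742 0.059
[ 0.52418503 -0.28436121] -20.976452692559562 0.191
[ 0.5241413  -0.28458644] -20.784433674184207 0.192
green [ 0.43983454 -0.29816673  0.038     ]
green [ 0.42559956 -0.29218312  0.078     ]
```

View pics/wwc.png

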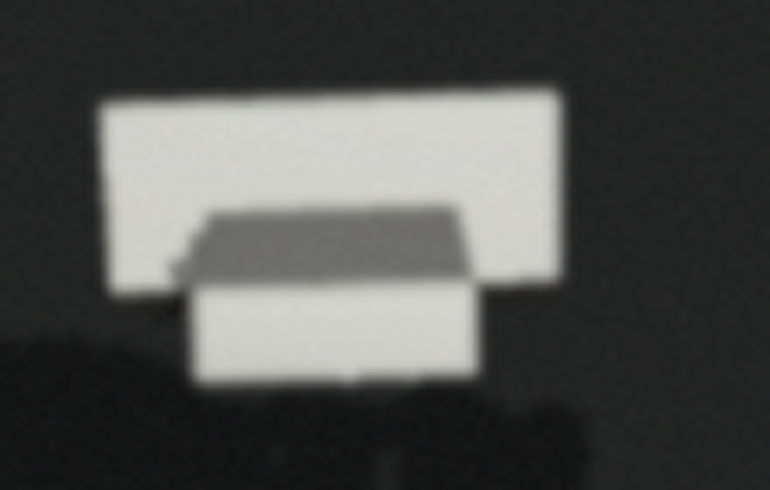

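The grey wedge has its cap at (255–320,168–195) and its tab at (268–308,186–210). The cap overhang, which is the sloping side, faces the tool's +x, so the flat side points along yaw 159°. The two greens at (415,138) and (325,280) are not meant.

```bash
python3 - <<'E'
from fit import *
st=arm.read_state(); print(shift(st,[.5198,-.2829,.214],-20.8))
E
```

```text
(array([ -3.8,   1.4, 164.3]), array([-0.01, -0.01, -1.88]))
```

>>> drive_tool(steps=[[-3.8,1.4,8,0,0,-1.9],[-3.8,1.4,28,0,0,-1.9],[-3.8,1.4,52,0,0,-1.9],[-3.8,1.4,78,0,0,-1.9],[-3.8,1.4,104,0,0,-1.9],[-3.8,1.4,124,0,0,-1.9],[-3.8,1.4,138,0,0,-1.9],[-3.8,1.4,144,0,0,-1.9],[-3.8,1.4,144,0,0,-1.9],[-3.8,1.4,144,0,0,-1.9]])

```text
time_s: 16.95
eef_pos: [0.52, -0.283, 0.2348]
tool_rot: [3.142, -0.001, -0.364]
force: [-1.1, -0.2, -0.2]
opening: 0.0853
```

```bash
python3 - <<'E'
from fit import *
c=snap('wrist','wx'); st=arm.read_state(); print(st['eef_pos'],np.degrees(st['tool_rot']))
print(shift(st,[.5198,-.2829,.214],-20.8))
E
```

```text
[ 0.5199913  -0.28301566  0.23481814] [ 1.79999634e+02 -5.52688417e-02 -2.08357762e+01]
(array([-0.2, -0. , 20.8]), array([ 0.  , -0.06, -0.04]))
```

View pics/wx.png

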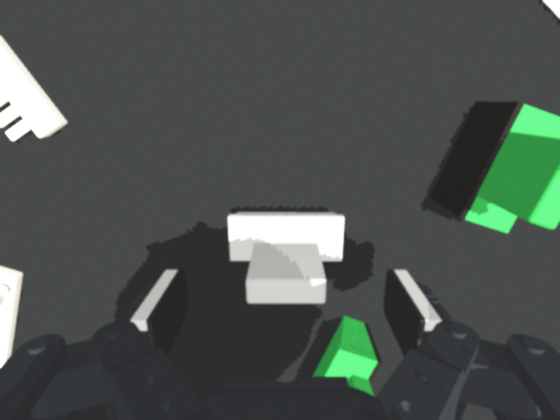

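```bash
python3 - <<'E'
from fit import *
c=load('wx'); x=c['pixels'].astype(int)
m=comp((x.min(2)>100)&(x.max(2)-x.min(2)<40),(287,235),3); print(m.sum())
p,f=fit((c,),(m,),wedge,np.array([.5198,-.2829,np.radians(159.2)])); print(p[:2],np.degrees(p[2]),round(f,3))
st=arm.read_state();print(shift(st,[p[0],p[1],.214],np.degrees(p[2])-180))
E
```

```text
9119.0
[ 0.51949332 -0.28279611] 159.2405705533943 0.037
(array([-0.6, -0. , 20.8]), array([ 0.  , -0.06, -0.08]))
```

Refit agrees to within 0.5 mm. Going down, then closing.

>>> drive_tool(steps=[[-0.5,0,4,0,0,0],[-0.5,0,10,0,0,0],[-0.5,0,16,0,0,0],[-0.5,0,20,0,0,0],[-0.5,0,21,0,0,0],[-0.5,0,21,0,0,0],[-0.5,0,21,0,0,0],[-0.5,0,21,0,0,0],[-0.5,0,21,0,0,0],[-0.5,0,21,0,0,0]])

```text
time_s: 18.25
eef_pos: [0.5193, -0.2828, 0.2132]
tool_rot: [3.142, -0.0, -0.364]
force: [-0.3, 0.4, 0.7]
opening: 0.0854
```

>>> drive_tool(steps=[[0,0,0,0,0,0],[0,0,0,0,0,0],[0,0,0,0,0,0],[0,0,0,0,0,0],[0,0,0,0,0,0],[0,0,0,0,0,0],[0,0,0,0,0,0],[0,0,0,0,0,0],[0,0,0,0,0,0],[0,0,0,0,0,0]], fingers=1)

```text
time_s: 19.5
eef_pos: [0.5194, -0.2828, 0.2134]
tool_rot: [3.142, -0.0, -0.364]
force: [0.2, 0.8, 5.4]
opening: 0.0333
```

```bash
python3 - <<'E'
from fit import *
st=arm.read_state(); c=snap('wrist','wy');print(st['eef_pos'],np.degrees(st['tool_rot']),st['force'],st['opening'])
E
```

```text
[ 0.51939997 -0.28283688  0.21335428] [ 1.79997034e+02 -1.70679211e-02 -2.08407432e+01] [0.2322604  0.78116975 5.36606037] 0.03330669834072857
```

View pics/wy.png

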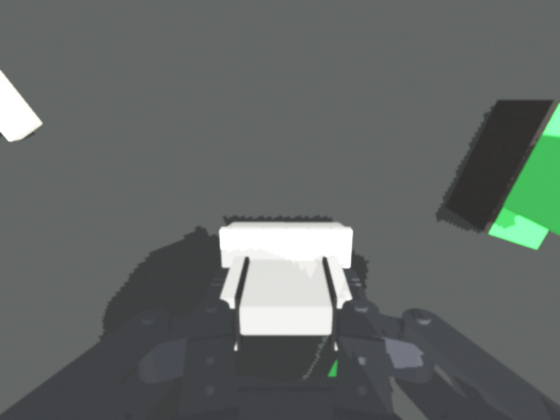

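>>> drive_tool(steps=[[0,0,-4,0,0,0],[0,0,-14,0,0,0],[0,0,-30,0,0,0],[0,0,-48,0,0,0],[0,0,-66,0,0,0],[0,0,-80,0,0,0],[0,0,-88,0,0,0],[0,0,-92,0,0,0],[0,0,-92,0,0,0],[0,0,-92,0,0,0]])

```text
time_s: 20.8
eef_pos: [0.5193, -0.2827, 0.3048]
tool_rot: [3.142, 0.001, -0.364]
force: [-0.5, 0.5, -0.5]
opening: 0.0332
```

```bash
python3 - <<'E'
from fit import *
st=arm.read_state(); print(st['eef_pos'],np.degrees(st['tool_rot']),st['force'],st['opening'],st['joints'])
P=(.5181,-.0166,np.radians(139.3))
t=tf(P,np.array([-.0535,0,0])); print(t, shift(st,[t[0],t[1],.285],139.3-180))
E
```

```text
[ 0.51926406 -0.28271771  0.30477801] [ 1.79996195e+02  3.72789721e-02 -2.08449651e+01] [-0.52006766  0.53933461 -0.53463868] 0.03323079128433955 [-0.11291399  0.74921272  0.79378329  1.80592025 -0.6791639   0.88330788
 -0.93369351]
[ 0.55866019 -0.05148726  0.        ] (array([ -45.5, -230.1,   19.8]), array([1.000e-02, 4.000e-02, 1.986e+01]))
```

>>> drive_tool(steps=[[-4,-18,0,0,0,2],[-9,-45,1,0,0,4.5],[-14,-73,2,0,0,7],[-20,-101,4,0,0,9.5],[-26,-130,6,0,0,12],[-31,-158,9,0,0,14.5],[-36,-185,12,0,0,17],[-41,-209,15,0,0,19],[-45,-225,18,0,0,19.9],[-45.5,-230,20,0,0,19.9]])

```text
time_s: 22.05
eef_pos: [0.5587, -0.0509, 0.2848]
tool_rot: [3.141, 0.0, -0.71]
force: [0.2, -0.2, -0.8]
opening: 0.0328
```

>>> drive_tool(steps=[[0,0,0,0,0,0],[0,0,0,0,0,0],[0,0,0,0,0,0],[0,0,0,0,0,0],[0,0,0,0,0,0],[0,0,0,0,0,0],[0,0,0,0,0,0],[0,0,0,0,0,0],[0,0,0,0,0,0],[0,0,0,0,0,0]])

```text
time_s: 23.3
eef_pos: [0.5586, -0.0516, 0.2852]
tool_rot: [3.142, 0.0, -0.711]
force: [-0.3, 0.1, -0.5]
opening: 0.033
```

```bash
python3 - <<'E'
from fit import *
st=arm.read_state(); c=snap('wrist','wz');s=snap('side','sz');print(st['eef_pos'],np.degrees(st['tool_rot']),st['force'],st['opening'],st['joints'])
P=(.5181,-.0166,np.radians(139.3))
print('tcp in caster',R.from_euler('z',-P[2]).apply(st['eef_pos']-np.array([P[0],P[1],0]))*1000)
t=tf(P,np.array([-.0535,0,0])); print(t, shift(st,[t[0],t[1],.265],139.3-180))
cv2.imwrite('pics/szc.png',cv2.resize(s['pixels'][160:270,200:340,::-1],None,fx=5,fy=5,interpolation=cv2.INTER_CUBIC))
E
```

```text
[ 0.55864046 -0.05160999  0.28518818] [ 1.79996781e+02  2.17824649e-03 -4.07396026e+01] [-0.34365256  0.12263715 -0.45437759] 0.03304492324699676 [-0.59387259  0.79336881  0.89508104  1.90088182 -0.81973391  0.86447741
 -1.54929739]
tcp in caster [-5.35650749e+01  1.05901398e-01  2.85188179e+02]
[ 0.55866019 -0.05148726  0.        ] (array([-0.1, -0.1, 20.2]), array([ 0.  ,  0.  , -0.04]))
```

View pics/wz.png

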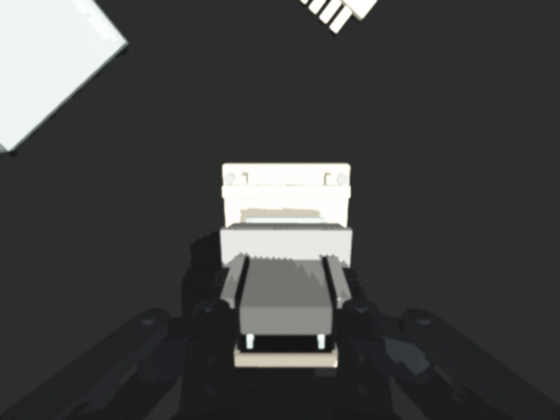

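View pics/szc.png

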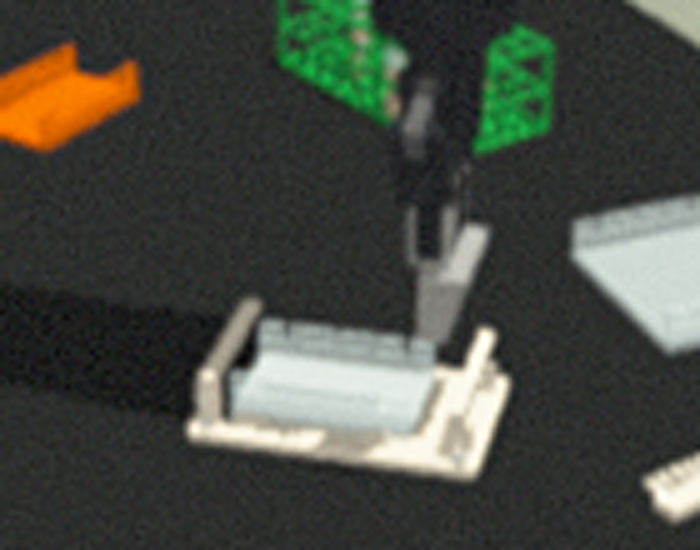

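```bash
python3 - <<'E'
from fit import *
c=load('wz')
P=(.5181,-.0166,np.radians(139.3))
X=np.array([[-68,42,40],[-68,-42,40],[-60,42,8],[-60,-42,8],[59,42,40],[59,-42,40],[-44,-30,34],[-44,30,34]])
for a,b in zip(X,proj(c,tf(P,X/1000)).round(1)): print(a,b)
W=(*tf(P,np.array([-.0535,0,0]))[:2],P[2],.285-.2134)
print('wedge',proj(c,tf(W,np.array([[-20,30,38],[-20,-30,38],[-10,30,0],[6,17,78],[6,-17,78]])/1000)).round(1).tolist())
im=c['pixels'][155:240,200:370,::-1].astype(float); cv2.imwrite('pics/wzc.png',cv2.resize((255*(im/255)**1.5).astype(np.uint8),None,fx=4.7,fy=4.7,interpolation=cv2.INTER_CUBIC))
E
```

```text
[-68  42  40] [349.  198.3]
[-68 -42  40] [220.8 198.2]
[-60  42   8] [340.8 196.7]
[-60 -42   8] [229.1 196.7]
[59 42 40] [339.5 357.3]
[ 59 -42  40] [230.2 357.2]
[-44 -30  34] [241.6 229.1]
[-44  30  34] [328.2 229.2]
wedge [[350.6, 229.0], [218.7, 228.9], [337.4, 221.2], [330.8, 334.9], [238.0, 334.9]]
```

View pics/wzc.png

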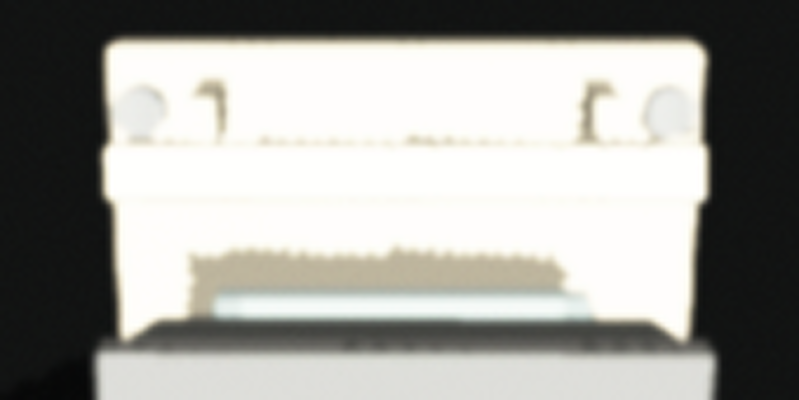

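>>> drive_tool(steps=[[0,0,4,0,0,0],[0,0,12,0,0,0],[0,0,20,0,0,0],[0,0,27,0,0,0],[0,0,33,0,0,0],[0,0,37,0,0,0],[0,0,40,0,0,0],[0,0,43,0,0,0],[0,0,45,0,0,0],[0,0,45,0,0,0]])

```text
time_s: 24.65
eef_pos: [0.5586, -0.0516, 0.2401]
tool_rot: [3.142, 0.0, -0.711]
force: [-0.5, 0.2, -0.8]
opening: 0.0332
```

```bash
python3 - <<'E'
from fit import *
st=arm.read_state(); c=snap('wrist','wz2');s=snap('side','sz2');print(st['eef_pos'],np.degrees(st['tool_rot']),st['force'],st['opening'])
P=(.5181,-.0166,np.radians(139.3))
print('tcp in caster',R.from_euler('z',-P[2]).apply(st['eef_pos']-np.array([P[0],P[1],0]))*1000)
a=cv2.resize(s['pixels'][190:270,220:320,::-1],None,fx=5,fy=5,interpolation=cv2.INTER_CUBIC)
b=cv2.resize(c['pixels'][130:410,200:400,::-1],(286,400)); cv2.imwrite('pics/sz2c.png',np.hstack([a,b]))
E
```

```text
[ 0.55863575 -0.05164025  0.24014824] [ 1.79996387e+02  1.36762480e-03 -4.07441147e+01] [-0.48393949  0.1871065  -0.75511389] 0.0331563303127596
tcp in caster [-5.35812336e+01  1.31916211e-01  2.40148241e+02]
```

View pics/sz2c.png

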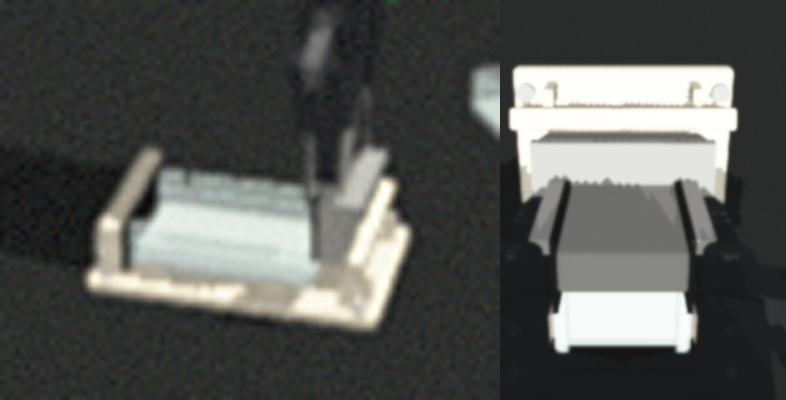

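The wedge is in the gap with no contact yet. Easing it in towards home.

>>> drive_tool(steps=[[-0.3,0,1,0,0,0],[-0.5,0,2,0,0,0],[-0.7,0,3,0,0,0],[-0.9,0,4,0,0,0],[-1.1,0,5,0,0,0],[-1.3,0,6,0,0,0],[-1.4,0,7,0,0,0],[-1.5,0,8,0,0,0],[-1.5,0,8.5,0,0,0],[-1.5,0,8.5,0,0,0]])

```text
time_s: 26.0
eef_pos: [0.5579, -0.051, 0.2319]
tool_rot: [-3.141, -0.002, -0.711]
force: [5.1, -4.4, 0.9]
opening: 0.0332
```

>>> drive_tool(steps=[[0,0,0.5,0,0,0],[0,0,1,0,0,0],[0,0,1.5,0,0,0],[0,0,2,0,0,0],[0,0,2.5,0,0,0],[0,0,2.5,0,0,0],[0,0,3,0,0,0],[0,0,3,0,0,0],[0,0,3,0,0,0],[0,0,3,0,0,0]])

```text
time_s: 27.25
eef_pos: [0.5579, -0.051, 0.2291]
tool_rot: [-3.141, -0.002, -0.711]
force: [4.6, -2.8, 4.9]
opening: 0.0323
```

>>> drive_tool(steps=[[0,0,0.3,0,0,0],[0,0,0.6,0,0,0],[0,0,0.9,0,0,0],[0,0,1.2,0,0,0],[0,0,1.5,0,0,0],[0,0,1.5,0,0,0],[0,0,1.5,0,0,0],[0,0,1.5,0,0,0],[0,0,1.5,0,0,0],[0,0,1.5,0,0,0]])

```text
time_s: 28.5
eef_pos: [0.5579, -0.0511, 0.2286]
tool_rot: [-3.14, -0.001, -0.711]
force: [-2.9, -0.6, 28.6]
opening: 0.0332
```

```bash
python3 - <<'E'
from fit import *
st=arm.read_state(); c=snap('wrist','wp1');s=snap('side','sp1');print(st['eef_pos'],np.degrees(st['tool_rot']),st['force'],st['moment'],st['opening'])
P=(.5181,-.0166,np.radians(139.3))
print('tcp in caster',R.from_euler('z',-P[2]).apply(st['eef_pos']-np.array([P[0],P[1],0]))*1000)
a=cv2.resize(s['pixels'][190:270,220:320,::-1],None,fx=5,fy=5,interpolation=cv2.INTER_CUBIC)
b=cv2.resize(c['pixels'][130:410,200:400,::-1],(286,400)); cv2.imwrite('pics/sp1c.png',np.hstack([a,b]))
E
```

```text
[ 0.55787888 -0.05112633  0.22855465] [-1.79917476e+02 -7.81260494e-02 -4.07562378e+01] [-2.86787349 -0.59551426 28.5671261 ] [-0.25422011  0.60564665  0.16753909] 0.03315964472395397
tcp in caster [-52.6722977    0.23585239 228.55465399]
```

View pics/sp1c.png

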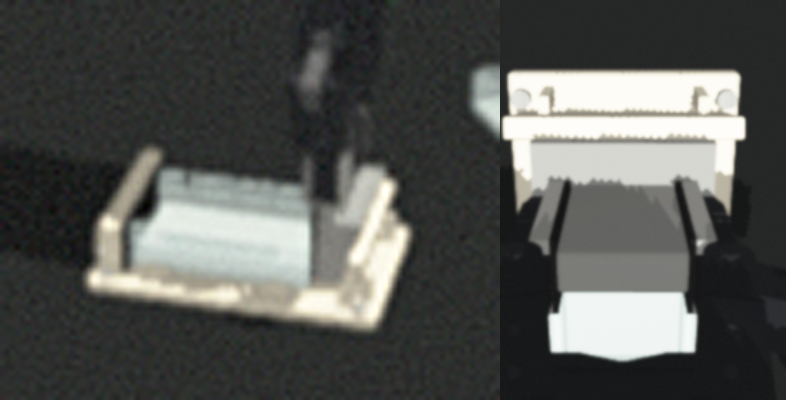

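>>> drive_tool(steps=[[0,0,0.2,0,0,0],[0,0,0.3,0,0,0],[0,0,0.3,0,0,0],[0,0,0.3,0,0,0],[0,0,0.3,0,0,0],[0,0,0.3,0,0,0],[0,0,0.3,0,0,0],[0,0,0.3,0,0,0],[0,0,0.3,0,0,0],[0,0,0.3,0,0,0]])

```text
time_s: 29.85
eef_pos: [0.5579, -0.0512, 0.2285]
tool_rot: [-3.14, -0.001, -0.711]
force: [-4.2, -0.2, 34.3]
opening: 0.0333
```

```bash
python3 - <<'E'
from fit import *
st=arm.read_state(); t=snap('top','tp2');s=snap('side','sp2');print(st['eef_pos'],st['force'],st['moment'],st['opening'])
st=arm.read_state();print(st['time_s'],st['force'])
# check tray pose via side: overlay models
P=(.5181,-.0166,np.radians(139.3))
im=cv2.resize(s['pixels'][:,:,::-1],None,fx=4,fy=4,interpolation=cv2.INTER_CUBIC)
def dr(pts,col):
    q=(proj(s,pts)+.5)*4-.5; cv2.polylines(im,[np.round(q).astype(int)],True,col,1)
off=tf(P,np.array([.006,0,.008]))
T=(off[0],off[1],P[2],.008)
dr(tf(T,np.array([[-50,-30,26],[50,-30,26],[50,-30,0],[-50,-30,0]])/1000),(0,0,255)); dr(tf(T,np.array([[-50,30,26],[50,30,26],[50,30,5],[-50,30,5]])/1000),(255,0,0))
dr(tf(P,np.array([[56,-36,8],[56,36,8],[56,36,36],[56,-36,36]])/1000),(0,255,0))
cv2.imwrite('pics/sp2o.png',im[700:1100,840:1400])
cv2.imwrite('pics/tp2c.png',cv2.resize(t['pixels'][190:300,240:380,::-1],None,fx=5,fy=5,interpolation=cv2.INTER_CUBIC))
E
```

```text
[ 0.55787768 -0.05115823  0.22850875] [-4.22866488 -0.18423044 34.2504885 ] [-0.10696855  1.06631007  0.14956138] 0.03330979723072278
29.95 [-4.12570887  0.3249482  34.62041357]
```

View pics/sp2o.png

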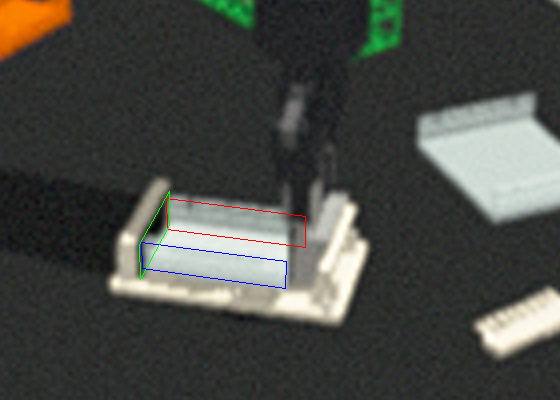

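View pics/tp2c.png

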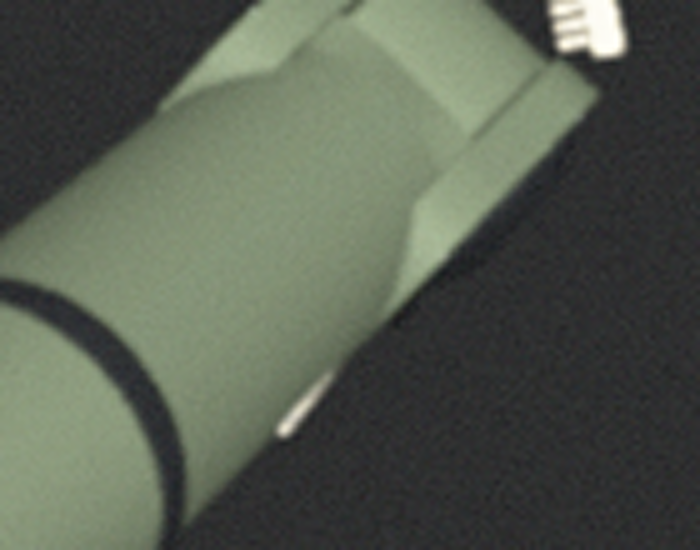

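```bash
python3 - <<'E'
from cell import arm,workorder
print(arm.read_state()['force']); print(workorder.close_job())
E
```

```text
[-4.12570887  0.3249482  34.62041357]
the job is handed in; nothing more can be done
None
```

The small clear tray is in the casting base between the lugs, against the rubber-faced wall. The grey wedge is pressed down in the gap at the sloping end, tab up and flat face to the tray. I handed the job in at about 30 s with the gripper still holding the wedge tab and pressing down. Nothing but the small tray and the wedge was picked up, and the later pictures showed no contact with anything else.

- **Tray:** it met the rubber with about 8 N of reaction. Its centre was then at about caster x = +6 mm, as specified. A wrist picture after I let go showed it seated and parallel.
- **Wedge:** its foot ended about 7 mm above the bay floor, roughly 1 mm lower than the nominal 8 mm. The tab was at about caster x = −52.7 mm, against a nominal −52. Both differences are within measurement error. It did not slip in the grip.
- **Press:** the downward force held steady at about 34.5 N over the last two readings.

**Weak checks:**
- My first guess at which end had the rubber, from the side and top pictures, was wrong. The wrist camera corrected it before anything was moved.
- In the final side view, the outline I drew of the tray was a few pixels off. I put that down to that camera's calibration.
- The arm hid the tray from the top camera and the wedge hid the rubber end from the wrist camera. So the final flush fit rests on the contact force, positions and side view, not a clear picture.

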